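# Start the figurine photo shoot

### The job

Photograph the little ceramic car: with a fingertip, lightly press the round key on the lamp's foot, then the long bar key on the turntable, then the square key on the shutter handset, in that order. The first two keys stay down once pressed and should be left down; the square key must be let go so that it springs back up. Only touch the keys: do not lift, carry or shove the handset, and leave the ceramics, jars and bottle where they stand.

Things in the scene. Friction and masses are not known exactly. Their poses are not given: they have to be found in the camera images.
- lamp: photo lamp, fixed: metal-grey round foot 150 mm across, 20 mm high; 14 mm post and a shade on its far side. Origin on the table under the centre of its round key; own x points from key to post (away from the robot within 0.3 rad), z up. Along own x: foot centre 30 mm, post 90 mm, shade (94 mm across, 189 to 248 mm high) centred at 185 mm; top of the arm 251 mm high
- lamp_key_top (a point): centre of the top face of the lamp's round black key, 36 mm across; 36 mm above the table when fully up; moves with the key
- lamp_key (a joint): travel of the lamp's key straight down, m: starts up (0 to 0.001), 0.012 fully down with its top still 4 mm proud of the foot. Pushing it takes about 3.5 N at first, 4.5 N at 0.004, 6.5 N fully down, then a hard stop; it stays where it is left and counts as on from 0.004
- turntable: motorised photo turntable, fixed: metal-grey control pod 60 x 100 mm, 30 mm high, joined to a round base with a white platter 180 mm across, its top 42 mm above the table. Origin on the table under the centre of its bar key (middle of the pod); own x points from key to platter (away from the robot within 0.3 rad), z up; platter centre 150 mm along own x
- table_key_top (a point): centre of the top face of the turntable's black bar key, 18 mm along the turntable's x and 58 mm along its y; 46 mm above the table when fully up; moves with the key
- table_key (a joint): travel of the turntable's key straight down, m: starts up (0 to 0.001), 0.012 fully down with its top still 4 mm proud of the pod. Pushing it takes about 3.5 N at first, 4.5 N at 0.004, 6.5 N fully down, then a hard stop; it stays where it is left and counts as on from 0.004
- remote: wireless shutter handset lying loose on the table: metal-grey rounded block, 62 mm along own x, 92 mm along own y, 24 mm high, about 0.3 kg. Origin at the centre of its underside, under the centre of its square key, z up
- shutter_key_top (a point): centre of the top face of the handset's square black key, 28 x 28 mm; 40 mm above the table when up; moves with the key
- shutter_key (a joint): travel of the handset's key straight down, m: 0 up, 0.012 fully down with its top still 4 mm proud of the handset. Spring: about 1.4 N to start, 3.2 N at 0.004 where the shutter trips, 6.8 N fully down, then a hard stop; it springs back up when let go
- car: white and blue glazed ceramic toy car, 92 x 46 mm and 77 mm high, loose on the turntable's platter; origin at the centre of its underside. To be left alone
- sitter: white and blue ceramic seated figure, about 63 x 68 mm and 116 mm high, loose on the table; origin under its middle. To be left alone
- ink_jar: amber ink jar with a black cap, 50 mm across, 58 mm high, loose; origin at the centre of its underside. To be left alone
- small_jar: small clear jar with a black cap, 38 mm across, 42 mm high, loose; origin at the centre of its underside. To be left alone
- ink_bottle: black ink bottle, 64 mm across, 150 mm high, loose; origin at the centre of its underside. To be left alone
There are look-alikes about, which are no part of the job. What is shaped like the remote but orange is not meant.

How it is judged:
By the outcome, as a careful person would: the job done as asked, in the order asked, and still so for the second after the job is handed in, with the robot touching nothing.
It also fails if it takes over 72 s, if anything falls off the work surface, if the arm or the gripper's body presses on something with over 40 N, if the wrist force passes 120 N, or if a joint passes its speed limit or range.

### The arm

A 6-joint arm with a two-finger parallel gripper is mounted at the origin on the work surface. World frame = base frame: x ahead of the robot, y to its left, z up, the work surface at z = 0. Lengths are in m, angles in rad, forces in N, time in s.
With the tool pointing down it reaches from about 0.4 to 0.825 m from the base axis. Payload 7 kg.
Tool frame: the origin (TCP) lies on the centre line of the jaws, within the pads' length; the fingertips stand 17 mm ahead of it and the grasp point (between the pads) lies 2 mm behind it (robot.tip_extent is the z of the fingertips in the tool frame, in m); z points along the fingers, y is the line along which they close (so a half turn about z gives the same grasp; the last joint's range is limited). The gripper opens to 85 mm and grips with 20 to 120 N. Pads are 22 mm wide; open, the fingers measure 114 mm over their backs; the gripper's body (76 mm by 85 mm) begins 54 mm behind the grasp point. The pads swing forward as they close: fully open they stand 13 mm farther back than shut.
Start: joints at [1.614, 0.359, 0.012, 0, -1.224, -0.288], TCP at [0.164, 0.655, 0.248] pointing down, gripper open.
Joint ranges: [-3.07, 3.07], [-1.43, 2.12], [-1.02, 1.25], [-3.03, 1.67], [-3.05, -0], [-3.03, 3.03]. Speed limits (rad/s): [2.39, 2.39, 3.01, 3.14, 3.14, 3.14].

### API

Orientations are given as a unit quaternion [x, y, z, w].
In Python, from cell import robot, vision gives the robot as it stands. The module is installed in compiled form; this text tells all that it offers.
- The arm moves only by the tool jog_arm, never from a script. Its argument "steps" is a list that holds one entry, the list of rows, each a list of 5 numbers: the closure, from -1 (fully open) to 1 (shut), then the shift along the tool's x, y, z each as a share of 0.025 m, from -1 to 1, then the turn about the tool's z as a share of 0.15 rad, from -1 to 1. In form: [[[jaw, dx, dy, dz, twist], ...]]. A call has 1 to 5 rows; each row shifts and turns the commanded pose from where the row before left it, along the tool's axes as they then stand; what a row does not reach is not made up. A row lasts 1/10 s, in which the tool goes at most 50 mm and 8.59 degrees, less where a joint would pass 70% of its speed; a pose out of reach is approached as far as the arm can. A call with a number of a shift or a turn outside -1 to 1 is refused whole. A call with a gripper value outside its range is refused whole. The fingers move at their own pace and stop on an object; the grip force is fixed at half the most. Time passes only in rows, so rows that do not move let the fingers close. It gives the time, the measured TCP pose, the force, the opening and the grip force at its end, in the units of the state.
- robot.get_state(): the state, without advancing time (a new reading comes with each control period).
- vision.snapshot(name): name is "scene" or "top"; returns a dict with "image" (400x640x3 uint8, red, green, blue), "fx", "fy", "cx", "cy" (pixels), "k1" (the pictures are not rectified: a ray, as slopes to the right and down, at radius r is drawn at 1 + k1 r^2 times it, then the intrinsics apply), "world_to_cam" (4x4, takes a point from world to camera coordinates). Camera axes: x right, y down, z forward; pixel columns grow to the right and rows downward; lengths in m; the calibration is good to about 2 mm. A picture is of the moment at which its call begins. There is no depth.
- robot.hand_in(): hands the job in; it is judged then, once.
The state is a dict: "clock": time; "q": joint angles; "dq": joint speeds; "joint_efforts": joint torques, N m; "eef_pos": TCP position; "ee_rot": TCP orientation; "contact_force": force on the tool from outside, world axes, zero at the start; "wrist_torque": the same for the moment, N m; "gripper_width": finger opening in m; "finger_force": force on a finger pad.
Only numpy, scipy, OpenCV 4.12 (cv2) and the standard library are available. Lean on these libraries where they do the work, as an engineer would, in place of code of your own. Each camera call takes 0.05 s, during which the arm holds its last target. There are 200 camera calls.

## Working session

There is one attempt and no reset: what is moved stays moved. The work goes in short steps, Python scripts to look and compute and a tool call to move; the robot and the scene stay as the last step left them, time stands still between calls to the robot, and variables do not carry over. Pictures are saved under pics/ and viewed, at most 10 in all, crops included, and the job is handed in when it is done.

Besides the shell and the picture viewer there is one more tool, called after ">>>" by a JSON object that holds its "fn" and its "kwargs". jog_arm: Moves the arm, as the interface text tells. Its arguments: {"type":"object","properties":{"steps":{"type":"array"}},"required":["steps"]}

```bash
mkdir -p pics
cat > h.py <<'E'
import numpy as np, cv2
from cell import robot, vision
def ray(s,u,v):
    x=np.array([(u-s['cx'])/s['fx'],(v-s['cy'])/s['fy']]);d=x.copy()
    for _ in range(20): d=x/(1+s['k1']*(d@d))
    M=np.array(s['world_to_cam']);R=M[:3,:3];return -R.T@M[:3,3],R.T@np.array([d[0],d[1],1])
def onz(s,u,v,z):
    o,d=ray(s,u,v);return o+d*(z-o[2])/d[2]
def proj(s,p):
    M=np.array(s['world_to_cam']);c=M[:3,:3]@np.array(p)+M[:3,3];a=c[:2]/c[2];a=a*(1+s['k1']*(a@a));return np.array([a[0]*s['fx']+s['cx'],a[1]*s['fy']+s['cy']])
E
python3 - <<'E'
from h import *
for n in("top","scene"):
    s=vision.snapshot(n);cv2.imwrite(f"pics/{n}0.png",s['image'][:,:,::-1]);o,d=ray(s,320,200);print(n,s['fx'],s['k1'],o,d)
    np.save(f"pics/{n}0.npy",s,allow_pickle=True)
st=robot.get_state();print(st['clock'],st['eef_pos'],st['ee_rot'],st['contact_force'],robot.tip_extent)
E
```

```text
top 367.8866027586417 -0.08174009785680623 [ 0.37409845 -0.13424711  1.04577444] [ 0.21316769 -0.02934503 -0.97665671]
scene 475.8246955626203 -0.011236333269327511 [ 1.08713624 -0.78785403  1.21843817] [-0.34836371  0.46453139 -0.81420589]
0.1 [0.16354243 0.6544613  0.24745175] [ 9.92507599e-01 -1.22180497e-01 -1.61007617e-05  7.69946850e-04] [-0.62236539  0.12875279  0.20168452] 0.017
```

View pics/top0.png

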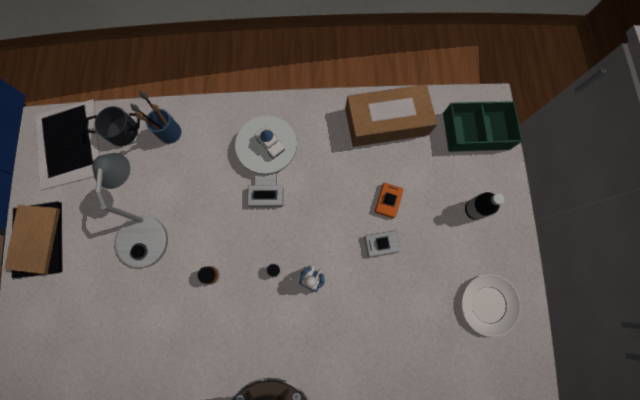

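View pics/scene0.png

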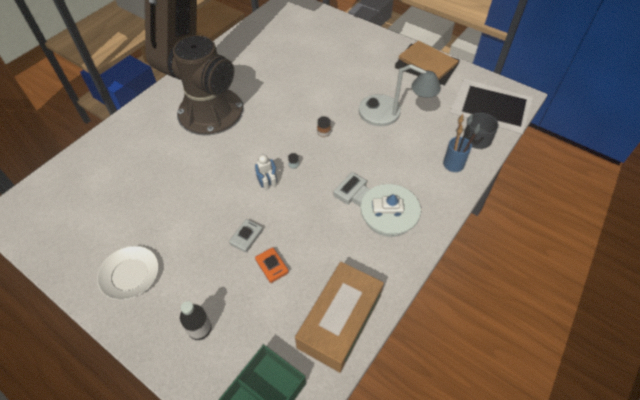

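The top view shows the lamp key at about (139,252), the turntable bar key at (265,195) and the grey handset's key at (382,243). The orange handset at (390,200) is the look-alike. Scene view has them at (373,102), (351,181) and (246,232), with the orange one at (271,264).

Run:
```python
from h import *
S={n:np.load(f"pics/{n}0.npy",allow_pickle=True).item() for n in("top","scene")}
for n in S: print(n,'base',proj(S[n],[0,0,0]),'tcp',proj(S[n],robot.get_state()['eef_pos']))
G={'lamp':((139,252),(373,102),.036),'table':((265,195),(351,181),.046),'shut':((382,243),(246,232),.040),'orange':((390,200),(271,264),.04)}
tiles=[]
for k,(a,b,z) in G.items():
  row=[]
  for n,c in(("top",a),("scene",b)):
    im=S[n]['image'];x,y=c
    row.append(cv2.resize(im[y-20:y+20,x-25:x+25],None,fx=5,fy=5,interpolation=cv2.INTER_NEAREST))
    g=im.max(2); m=(g<45).astype(np.uint8)
    N,L,st,ce=cv2.connectedComponentsWithStats(m)
    for i in range(1,N):
      if st[i,4]>15 and np.hypot(*(ce[i]-c))<12: print(k,n,ce[i].round(1),st[i],onz(S[n],*ce[i],z).round(4))
  tiles.append(np.hstack(row))
cv2.imwrite("pics/crop.png",np.vstack([np.hstack(tiles[:2])[:, :],np.hstack(tiles[2:])])[:, :, ::-1][::1,::1])
im=cv2.imread("pics/crop.png");cv2.imwrite("pics/crop.png",cv2.resize(im,(800,320)))
```

```text
top base [268.61229387 425.31540776] tcp [-35.10432801 384.20058667]
scene base [210.04494143 109.88990401] tcp [349.90475279 -20.49273756]
lamp top [137.8 251.2] [131 244  15  15 172] [0.4723 0.3475 0.036 ]
table top [264.  194.5] [253 191  23   8 178] [ 0.6152 -0.0088  0.046 ]
shut top [382.3 242.8] [376 237  13  12 123] [ 0.4657 -0.3291  0.04  ]
orange top [389.2 199. ] [383 193  13  13 112] [ 0.5875 -0.3592  0.04  ]
```

View pics/crop.png

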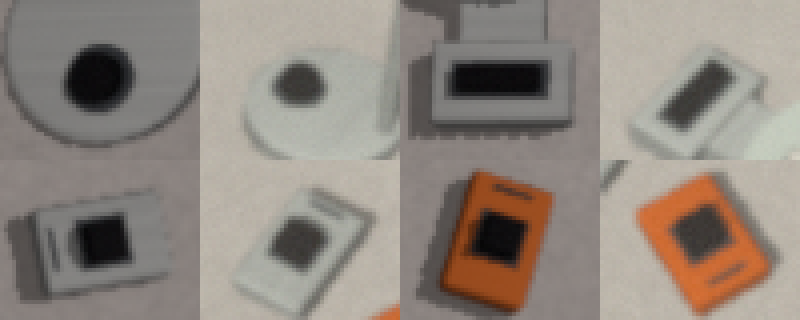

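The grey handset at top (382,243) is the remote because it is metal-grey with a square key. The one at (390,200) is orange and excluded. I'll cross-check the key positions with the scene view while the arm squares up and closes the jaws.

Run:
```python
from h import *
S={n:np.load(f"pics/{n}0.npy",allow_pickle=True).item() for n in("top","scene")}
G={'lamp':((373,102),(137.8,251.2),.036),'table':((351,181),(264,194.5),.046),'shut':((246,232),(382.3,242.8),.040)}
for k,(c,t,z) in G.items():
    s=S['scene'];g=s['image'].max(2)
    for th in(90,110):
      N,L,st,ce=cv2.connectedComponentsWithStats((g<th).astype(np.uint8))
      for i in range(1,N):
        if 15<st[i,4]<900 and np.hypot(*(ce[i]-c))<12: print(k,th,ce[i].round(1),st[i],onz(s,*ce[i],z).round(4))
# post: base of post in scene, foot centre, sitter etc.
for n,u,v,z in(('top',141,242,.02),('scene',379,109,.02),('scene',397,113,.02),('scene',265,187,0),('top',274,270,.04),('top',207,275,.058),('top',312,279,.06)): print(n,u,v,onz(S[n],u,v,z).round(3))
```

```text
lamp 90 [372.5 102.7] [367  98  12  10  81] [0.4824 0.3407 0.036 ]
lamp 110 [372.6 102.7] [367  98  12  10  98] [0.4826 0.3408 0.036 ]
table 90 [349.8 184.2] [342 177  16  16 112] [ 0.6251 -0.0164  0.046 ]
table 110 [349.8 184.2] [341 176  18  17 145] [ 0.6251 -0.0165  0.046 ]
shut 90 [245.2 232.3] [239 227  13  12 103] [ 0.4741 -0.3358  0.04  ]
shut 110 [245.3 232.3] [239 227  14  13 123] [ 0.4744 -0.3356  0.04  ]
top 141 242 [0.5   0.347 0.02 ]
scene 379 109 [0.51  0.342 0.02 ]
scene 397 113 [0.573 0.362 0.02 ]
scene 265 187 [ 0.392 -0.154  0.   ]
top 274 270 [ 0.406 -0.031  0.04 ]
top 207 275 [0.4   0.146 0.058]
top 312 279 [ 0.378 -0.132  0.06 ]
```

>>> {"fn": "jog_arm", "kwargs": {"steps": [[[1, 0, 0, 0, -0.82], [1, 0, 0, 0, -0.82], [1, 0.5, 0.5, 0, 0], [1, 1, 1, 0, 0], [1, 1, 1, 0, 0]]]}}

```text
clock: 0.6
eef_pos: [0.2268, 0.5911, 0.2476]
ee_rot: [1.0, -0.0, -0.0, 0.001]
contact_force: [0.2, -0.1, 0.8]
gripper_width: 0.0121
finger_force: 0.0
```

>>> {"fn": "jog_arm", "kwargs": {"steps": [[[1, 0.99, 0.965, 0, 0], [1, 0.99, 0.965, 0, 0], [1, 0.99, 0.965, 0, 0], [1, 0.99, 0.965, 0, 0], [1, 0.99, 0.965, 0, 0]]]}}

```text
clock: 1.1
eef_pos: [0.3511, 0.47, 0.2482]
ee_rot: [1.0, -0.001, -0.0, 0.0]
contact_force: [0.1, 0.1, 0.1]
gripper_width: -0.0002
finger_force: 0.0
```

>>> {"fn": "jog_arm", "kwargs": {"steps": [[[1, 0.99, 0.965, 0, 0], [1, 0.99, 0.965, 0, 0], [1, 0.99, 0.965, 0, 0], [1, 0.99, 0.965, 0, 0], [1, 0.99, 0.965, 0, 0]]]}}

```text
clock: 1.6
eef_pos: [0.4748, 0.3495, 0.2482]
ee_rot: [1.0, -0.001, -0.0, 0.0]
contact_force: [0.1, 0.6, 0.1]
gripper_width: 0.0
finger_force: 0.0
```

>>> {"fn": "jog_arm", "kwargs": {"steps": [[[1, 0, 0, 1, 0], [1, 0, 0, 1, 0], [1, 0, 0, 1, 0], [1, 0, 0, 1, 0], [1, 0, 0, 1, 0]]]}}

```text
clock: 2.1
eef_pos: [0.4739, 0.3504, 0.1223]
ee_rot: [1.0, -0.001, -0.0, 0.0]
contact_force: [0.9, -0.1, 0.8]
gripper_width: 0.0001
finger_force: 0.0
```

>>> {"fn": "jog_arm", "kwargs": {"steps": [[[1, 0, 0, 1, 0], [1, 0, 0, 1, 0], [1, 0, 0, 0.4, 0], [1, 0, 0, 0, 0]]]}}

```text
clock: 2.5
eef_pos: [0.4734, 0.3502, 0.062]
ee_rot: [1.0, -0.0, -0.001, 0.001]
contact_force: [-0.4, -0.2, -0.2]
gripper_width: 0.0002
finger_force: 0.0
```

Run:
```python
from h import *
t=[]
for n,c in(("top",(139,252)),("scene",(373,102))):
    s=vision.snapshot(n);x,y=c;im=s['image'][max(0,y-50):y+50,max(0,x-60):x+60];t.append(cv2.resize(im,(400,333)))
    p=robot.get_state()['eef_pos'];print(n,proj(s,np.array(p)-[0,0,.017]))
cv2.imwrite("pics/l1.png",np.hstack(t)[:,:,::-1])
st=robot.get_state();print(st['eef_pos'],st['contact_force'])
```

```text
top [134.91601727 250.31670891]
scene [372.51585516  97.7801861 ]
[0.47443196 0.35162433 0.06411542] [ 0.46437304  0.70076151 -0.31378955]
```

View pics/l1.png

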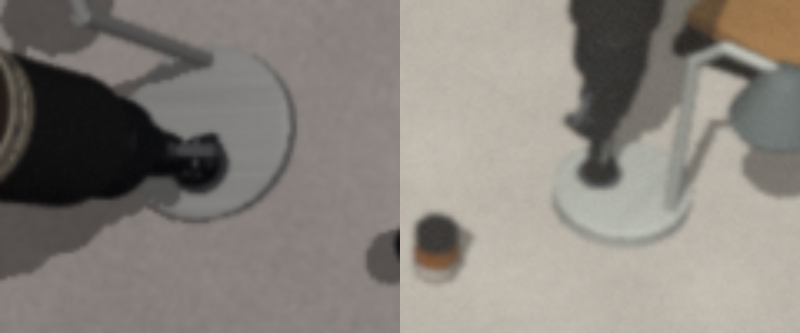

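The fingertip hovers centred over the lamp key, at (195,160) in the left half of the crop and (600,165) in the right half. I'll press now.

>>> {"fn": "jog_arm", "kwargs": {"steps": [[[1, 0, 0, 0.2, 0], [1, 0, 0, 0.1, 0], [1, 0, 0, 0.1, 0], [1, 0, 0, 0.08, 0], [1, 0, 0, 0, 0]]]}}

```text
clock: 3.1
eef_pos: [0.474, 0.3516, 0.0514]
ee_rot: [1.0, 0.001, 0.0, -0.0]
contact_force: [1.1, 0.2, 0.3]
gripper_width: -0.0
finger_force: 0.2
```

>>> {"fn": "jog_arm", "kwargs": {"steps": [[[1, 0, 0, 0.1, 0], [1, 0, 0, 0, 0]]]}}

```text
clock: 3.3
eef_pos: [0.474, 0.3516, 0.0488]
ee_rot: [1.0, 0.001, 0.0, -0.0]
contact_force: [0.3, 0.5, 1.6]
gripper_width: 0.0
finger_force: 0.7
```

>>> {"fn": "jog_arm", "kwargs": {"steps": [[[1, 0, 0, 0.08, 0], [1, 0, 0, 0, 0]]]}}

```text
clock: 3.5
eef_pos: [0.474, 0.3516, 0.0467]
ee_rot: [1.0, 0.001, 0.0, -0.0]
contact_force: [-0.6, 0.4, 2.5]
gripper_width: -0.0001
finger_force: 1.1
```

>>> {"fn": "jog_arm", "kwargs": {"steps": [[[1, 0, 0, 0.08, 0], [1, 0, 0, 0, 0]]]}}

```text
clock: 3.7
eef_pos: [0.4741, 0.3516, 0.0447]
ee_rot: [1.0, 0.001, 0.0, -0.0]
contact_force: [0.2, 0.4, 2.2]
gripper_width: 0.0002
finger_force: 1.1
```

>>> {"fn": "jog_arm", "kwargs": {"steps": [[[1, 0, 0, 0.08, 0], [1, 0, 0, 0, 0]]]}}

```text
clock: 3.9
eef_pos: [0.474, 0.3516, 0.0428]
ee_rot: [1.0, 0.001, 0.0, -0.0]
contact_force: [-0.8, -0.2, 2.9]
gripper_width: 0.0002
finger_force: 1.4
```

>>> {"fn": "jog_arm", "kwargs": {"steps": [[[1, 0, 0, 0.06, 0], [1, 0, 0, 0, 0]]]}}

```text
clock: 4.1
eef_pos: [0.4741, 0.3516, 0.0413]
ee_rot: [1.0, 0.001, 0.0, -0.0]
contact_force: [-0.1, -0.9, 4.4]
gripper_width: -0.0001
finger_force: 1.9
```

```bash
python3 -c "
from h import *
for i in range(4):
  vision.snapshot('top');s=robot.get_state();print(s['eef_pos'],s['contact_force'],s['finger_force'])"
```

```text
[0.47403396 0.35158559 0.04134608] [-1.01372479  0.24614518  3.78572343] 1.9223609380424023
[0.47405118 0.35160132 0.04134664] [-0.19885656 -0.12568745  3.84333883] 1.922253593802452
[0.47405195 0.35158365 0.04131695] [-0.63148353  1.01585122  2.88792492] 1.9131466560065746
[0.4740429  0.3516074  0.04134324] [-1.14029398  0.56807182  4.03522911] 1.9082826375961304
```

>>> {"fn": "jog_arm", "kwargs": {"steps": [[[1, 0, 0, -0.4, 0], [1, 0, 0, -1, 0], [1, 0, 0, -1, 0], [1, 0, 0, -1, 0], [1, 0, 0, -1, 0]]]}}

```text
clock: 4.8
eef_pos: [0.4737, 0.3511, 0.1526]
ee_rot: [1.0, 0.0, -0.0, 0.0]
contact_force: [0.3, 0.1, 0.6]
gripper_width: -0.0001
finger_force: 0.0
```

>>> {"fn": "jog_arm", "kwargs": {"steps": [[[1, 0, 0, -1, 0], [1, 0, 1, -0.6, 0], [1, 0, 1, 0, 0], [1, 0, 1, 0, 0], [1, 0, 1, 0, 0]]]}}

```text
clock: 5.3
eef_pos: [0.4733, 0.249, 0.1903]
ee_rot: [1.0, 0.0, -0.001, 0.001]
contact_force: [0.7, 0.3, 1.0]
gripper_width: 0.0001
finger_force: 0.0
```

>>> {"fn": "jog_arm", "kwargs": {"steps": [[[1, 0.5, 1, 0, 0], [1, 0.5, 1, 0, 0], [1, 0.5, 1, 0, 0], [1, 0.5, 1, 0, 0], [1, 0.5, 1, 0, 0]]]}}

```text
clock: 5.8
eef_pos: [0.536, 0.1239, 0.1901]
ee_rot: [1.0, 0.0, -0.001, 0.0]
contact_force: [-0.5, 1.1, 0.3]
gripper_width: 0.0
finger_force: 0.0
```

>>> {"fn": "jog_arm", "kwargs": {"steps": [[[1, 0.66, 1, 0, 0], [1, 0.66, 1, 0, 0], [1, 0.66, 1, 0, 0], [1, 0.66, 1, 0, 0], [1, 0.66, 1, 0, 0]]]}}

```text
clock: 6.3
eef_pos: [0.6186, -0.0008, 0.19]
ee_rot: [1.0, 0.0, -0.001, 0.0]
contact_force: [0.3, -0.1, 0.2]
gripper_width: -0.0001
finger_force: 0.0
```

>>> {"fn": "jog_arm", "kwargs": {"steps": [[[1, 0, 0.42, 0.6, 0], [1, 0, 0, 1, 0], [1, 0, 0, 1, 0], [1, 0, 0, 1, 0], [1, 0, 0, 0, 0]]]}}

```text
clock: 6.8
eef_pos: [0.6156, -0.0106, 0.0968]
ee_rot: [1.0, -0.0, -0.004, 0.001]
contact_force: [-1.4, 0.2, 0.4]
gripper_width: -0.0002
finger_force: 0.0
```

Run:
```python
from h import *
t=[]
for n,c in(("top",(139,252)),("scene",(373,102)),("top",(265,195)),("scene",(351,181))):
    s=vision.snapshot(n);x,y=c;im=s['image'][y-45:y+45,x-60:x+60];t.append(cv2.resize(im,(400,300)))
cv2.imwrite("pics/t1.png",np.vstack([np.hstack(t[:2]),np.hstack(t[2:])])[:,:,::-1])
st=robot.get_state();print(st['eef_pos'],st['contact_force'])
```

```text
[ 0.61990451 -0.00917843  0.10248625] [ 0.04968431  0.51799528 -0.00961759]
```

View pics/t1.png

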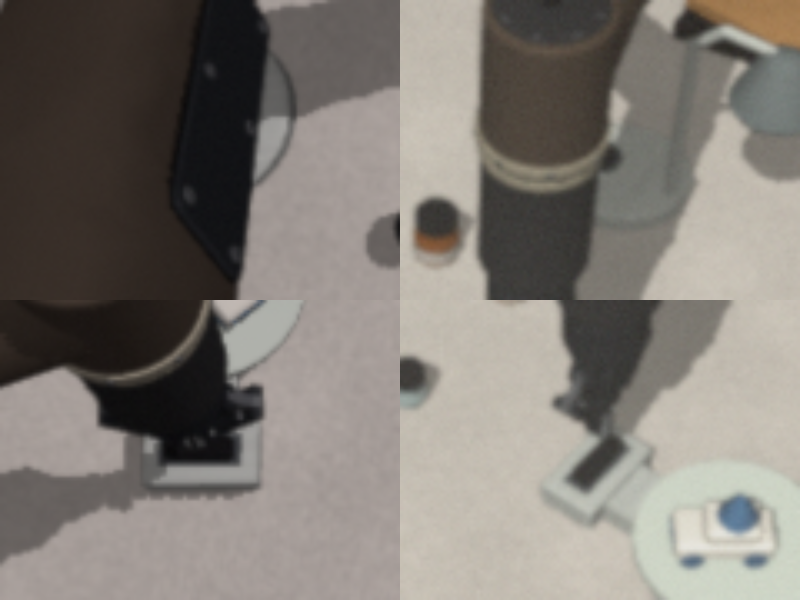

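The lamp key is partly hidden but looks lower now. The fingertip is above the bar key, which sits around (600,465) in the lower-right panel, and it is on line. The car is untouched.

>>> {"fn": "jog_arm", "kwargs": {"steps": [[[1, 0, 0, 0.7, 0], [1, 0, 0, 0.7, 0], [1, 0, 0, 0.08, 0], [1, 0, 0, 0.04, 0], [1, 0, 0, 0, 0]]]}}

```text
clock: 7.5
eef_pos: [0.6202, -0.0087, 0.0646]
ee_rot: [1.0, 0.001, 0.001, -0.0]
contact_force: [-0.6, -0.8, 0.1]
gripper_width: 0.0001
finger_force: 0.0
```

>>> {"fn": "jog_arm", "kwargs": {"steps": [[[1, 0, 0, 0.08, 0], [1, 0, 0, 0.08, 0], [1, 0, 0, 0, 0]]]}}

```text
clock: 7.8
eef_pos: [0.6203, -0.0087, 0.06]
ee_rot: [1.0, 0.001, 0.001, -0.0]
contact_force: [1.6, 0.1, 3.9]
gripper_width: -0.0001
finger_force: 1.8
```

>>> {"fn": "jog_arm", "kwargs": {"steps": [[[1, 0, 0, 0.08, 0], [1, 0, 0, 0.08, 0], [1, 0, 0, 0, 0]]]}}

```text
clock: 8.1
eef_pos: [0.6202, -0.0087, 0.0555]
ee_rot: [1.0, 0.001, 0.001, -0.0]
contact_force: [4.1, 0.1, 3.5]
gripper_width: 0.0003
finger_force: 1.7
```

>>> {"fn": "jog_arm", "kwargs": {"steps": [[[1, 0, 0, 0.08, 0], [1, 0, 0, 0, 0]]]}}

```text
clock: 8.3
eef_pos: [0.6202, -0.0087, 0.0535]
ee_rot: [1.0, 0.001, 0.001, -0.0]
contact_force: [3.3, 1.4, 3.3]
gripper_width: -0.0003
finger_force: 1.8
```

Run:
```python
from h import *
t=[]
for n,c in(("top",(265,195)),("scene",(351,181))):
    s=vision.snapshot(n);x,y=c;im=s['image'][y-30:y+30,x-40:x+40];t.append(cv2.resize(im,(400,300),interpolation=cv2.INTER_CUBIC))
    st=robot.get_state();print(st['eef_pos'],st['contact_force'],st['wrist_torque'])
cv2.imwrite("pics/t2.png",np.hstack(t)[:,:,::-1])
```

```text
[ 0.62007333 -0.00870642  0.05348427] [3.04416136 0.40507579 3.72411277] [ 0.23101834 -1.11383282  0.01205459]
[ 0.62000285 -0.00869419  0.05348482] [4.08936515 1.1095725  4.15546015] [ 0.2672364  -1.16807912  0.00704384]
```

View pics/t2.png

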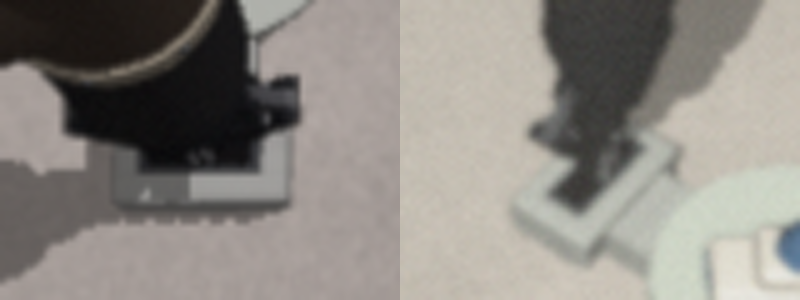

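The tip is centred on the bar key, at about (600,175) in the right panel, and the key is pushed nearly flush. I'll retract and go to the handset.

>>> {"fn": "jog_arm", "kwargs": {"steps": [[[1, 0, 0, -0.4, 0], [1, 0, 0, -1, 0], [1, 0, 0, -1, 0], [1, 0, 0, -1, 0], [1, 0, 0, -1, 0]]]}}

```text
clock: 8.9
eef_pos: [0.6179, -0.0092, 0.164]
ee_rot: [1.0, 0.0, -0.001, 0.0]
contact_force: [1.2, 0.6, -0.6]
gripper_width: -0.0001
finger_force: 0.0
```

>>> {"fn": "jog_arm", "kwargs": {"steps": [[[1, 0, 0, -1, 0], [1, -0.4, 0.9, 0, 0], [1, -0.4, 0.9, 0, 0], [1, -0.4, 0.9, 0, 0], [1, -0.4, 0.9, 0, 0]]]}}

```text
clock: 9.4
eef_pos: [0.5776, -0.0997, 0.1881]
ee_rot: [1.0, 0.001, -0.001, -0.0]
contact_force: [-0.1, 0.5, -0.3]
gripper_width: -0.0001
finger_force: 0.0
```

>>> {"fn": "jog_arm", "kwargs": {"steps": [[[1, -0.4, 0.9, 0, 0], [1, -0.4, 0.9, 0, 0], [1, -0.4, 0.9, 0, 0], [1, -0.4, 0.9, 0, 0], [1, -0.4, 0.9, 0, 0]]]}}

```text
clock: 9.9
eef_pos: [0.5277, -0.2121, 0.188]
ee_rot: [1.0, 0.0, -0.001, -0.0]
contact_force: [0.1, 0.6, 0.5]
gripper_width: -0.0001
finger_force: 0.0
```

>>> {"fn": "jog_arm", "kwargs": {"steps": [[[1, -0.48, 0.96, 0, 0], [1, -0.48, 0.96, 0, 0], [1, -0.48, 0.96, 0, 0], [1, -0.5, 0.96, 0, 0], [1, -0.5, 0.95, 0, 0]]]}}

```text
clock: 10.4
eef_pos: [0.4668, -0.3317, 0.188]
ee_rot: [1.0, 0.0, -0.001, -0.001]
contact_force: [0.2, -0.5, 0.5]
gripper_width: -0.0001
finger_force: 0.0
```

>>> {"fn": "jog_arm", "kwargs": {"steps": [[[1, 0, 0, 1, 0], [1, 0, 0, 1, 0], [1, 0, 0, 1, 0], [1, 0, 0, 0.4, 0], [1, 0, 0, 0, 0]]]}}

```text
clock: 10.9
eef_pos: [0.4672, -0.3308, 0.1019]
ee_rot: [1.0, 0.0, -0.002, -0.001]
contact_force: [-0.4, 0.5, 0.6]
gripper_width: 0.0001
finger_force: 0.0
```

Run:
```python
from h import *
t=[]
S={n:vision.snapshot(n) for n in("top","scene")}
for n,c in(("top",(382,243)),("scene",(246,232)),("top",(265,195)),("top",(139,252))):
    s=S[n];x,y=c;im=s['image'][y-30:y+30,x-40:x+40];t.append(cv2.resize(im,(400,300),interpolation=cv2.INTER_CUBIC))
st=robot.get_state();print(st['eef_pos'],st['contact_force'],st['wrist_torque'])
for n in S: print(n,proj(S[n],np.array(st['eef_pos'])-[0,0,.017]))
cv2.imwrite("pics/s1.png",np.vstack([np.hstack(t[:2]),np.hstack(t[2:])])[:,:,::-1])
```

```text
[ 0.46895715 -0.33135153  0.10405957] [0.22386503 0.89515289 0.52960328] [-0.0446901  -0.0140674   0.01374282]
top [386.32418382 239.72901861]
scene [242.5935099  221.59943737]
```

View pics/s1.png

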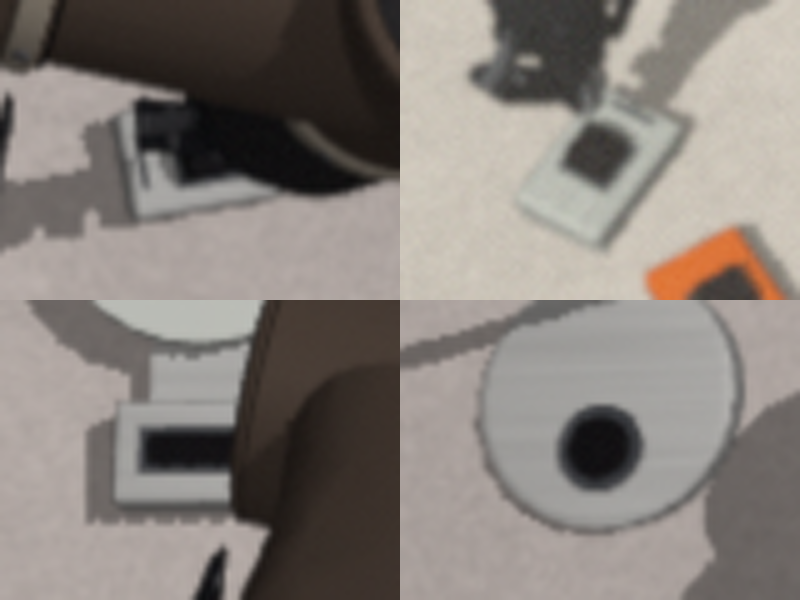

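Both pressed keys now sit low: the lamp key at (600,448) and the bar key at (185,450). The fingertip hangs above the grey handset's key at (598,155). I'll descend and press lightly.

>>> {"fn": "jog_arm", "kwargs": {"steps": [[[1, 0, 0, 0.8, 0], [1, 0, 0, 0.7, 0], [1, 0, 0, 0.16, 0], [1, 0, 0, 0, 0], [1, 0, 0, 0, 0]]]}}

```text
clock: 11.5
eef_pos: [0.4696, -0.3316, 0.0631]
ee_rot: [1.0, 0.001, 0.001, 0.0]
contact_force: [0.6, -0.4, -0.5]
gripper_width: -0.0001
finger_force: 0.0
```

>>> {"fn": "jog_arm", "kwargs": {"steps": [[[1, 0, 0, 0.08, 0], [1, 0, 0, 0.08, 0], [1, 0, 0, 0.08, 0], [1, 0, 0, 0, 0]]]}}

```text
clock: 11.9
eef_pos: [0.4691, -0.3314, 0.0559]
ee_rot: [1.0, 0.001, 0.0, 0.0]
contact_force: [-0.5, 0.5, 1.2]
gripper_width: 0.0002
finger_force: 0.9
```

>>> {"fn": "jog_arm", "kwargs": {"steps": [[[1, 0, 0, 0.08, 0], [1, 0, 0, 0.06, 0], [1, 0, 0, 0, 0], [1, 0, 0, 0, 0]]]}}

```text
clock: 12.3
eef_pos: [0.4691, -0.3314, 0.0525]
ee_rot: [1.0, 0.001, 0.0, 0.0]
contact_force: [0.8, -0.2, 2.5]
gripper_width: -0.0004
finger_force: 1.7
```

>>> {"fn": "jog_arm", "kwargs": {"steps": [[[1, 0, 0, 0.08, 0], [1, 0, 0, 0.06, 0], [1, 0, 0, 0, 0], [1, 0, 0, 0, 0]]]}}

```text
clock: 12.7
eef_pos: [0.4691, -0.3314, 0.0489]
ee_rot: [1.0, 0.001, 0.0, 0.0]
contact_force: [1.2, -0.1, 4.1]
gripper_width: 0.0001
finger_force: 2.5
```

>>> {"fn": "jog_arm", "kwargs": {"steps": [[[1, 0, 0, -0.2, 0], [1, 0, 0, -0.4, 0], [1, 0, 0, -1, 0], [1, 0, 0, -1, 0], [1, 0, 0, -1, 0]]]}}

```text
clock: 13.2
eef_pos: [0.4677, -0.3309, 0.1397]
ee_rot: [1.0, 0.0, -0.001, -0.0]
contact_force: [1.5, 0.3, 0.2]
gripper_width: -0.0001
finger_force: 0.0
```

>>> {"fn": "jog_arm", "kwargs": {"steps": [[[1, 0, 0, -1, 0], [1, 0, 0, -1, 0], [1, -0.5, 1, -0.5, 0], [1, -0.5, 1, 0, 0], [1, 0, 0, 0, 0]]]}}

```text
clock: 13.7
eef_pos: [0.442, -0.3827, 0.2019]
ee_rot: [1.0, -0.001, -0.0, -0.0]
contact_force: [0.1, -0.1, -0.5]
gripper_width: -0.0
finger_force: 0.0
```

Run:
```python
from h import *
t=[]
S={n:vision.snapshot(n) for n in("top","scene")}
for n,c in(("scene",(373,102)),("scene",(246,232)),("scene",(351,181)),("top",(265,195))):
    s=S[n];x,y=c;im=s['image'][y-30:y+30,x-40:x+40];t.append(cv2.resize(im,(400,300),interpolation=cv2.INTER_CUBIC))
print(robot.get_state()['contact_force'],robot.get_state()['clock'])
cv2.imwrite("pics/f1.png",np.vstack([np.hstack(t[:2]),np.hstack(t[2:])])[:,:,::-1])
```

```text
[-0.19559171  0.55554825 -0.30447654] 13.8
```

View pics/f1.png

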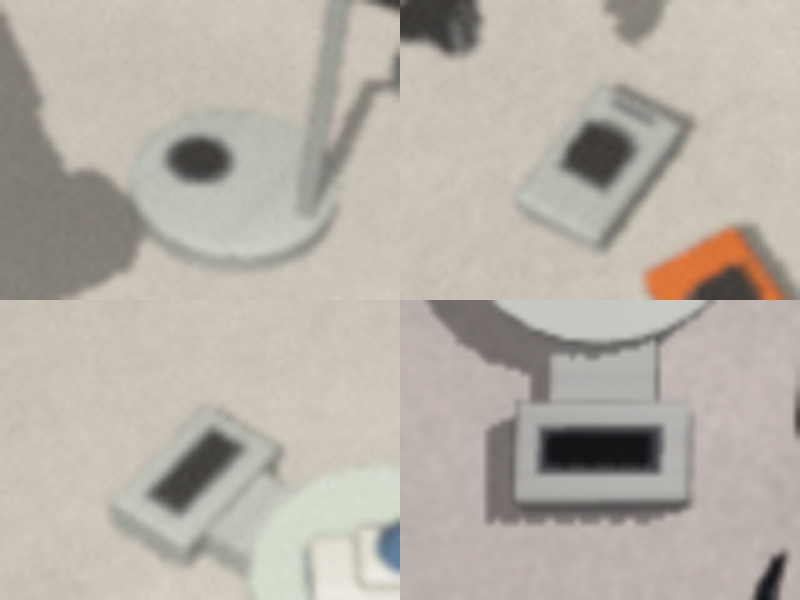

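The lamp key at (200,158) and the bar key at (198,468) are down. The handset hasn't moved and its key at (598,155) has sprung back up. I'll hand in.

```bash
python3 -c "
from cell import robot
print(robot.hand_in())"
```

```text
the job is handed in; nothing more can be done
None
```

I pressed the three keys in order, lamp, turntable, then shutter, and handed the job in at about 14 s. In the last pictures the first two keys were still down, the shutter key was back up and the handset hadn't moved; the hand-in returned no verdict.

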